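# Present a hygiene test slide to the code reader, label up

## Robot

A 7-joint arm with a two-finger parallel gripper is mounted at the origin on the work surface. World frame = base frame: x ahead of the robot, y to its left, z up, the work surface at z = 0. Lengths are in m, angles in rad, forces in N, time in s.
With the tool pointing down it reaches from about 0.4 to 0.85 m from the base axis. Payload 4.5 kg.
Tool frame: the origin (TCP) lies between the finger pads; the fingertips stand 8 mm ahead of it and the grasp point (between the pads) lies 11 mm behind it; z points along the fingers, y is the line along which they close (so a half turn about z gives the same grasp; the last joint's range is limited). The gripper opens to 88 mm and grips with 3 to 60 N. Pads are 18 mm wide; open, the fingers measure 123 mm over their backs; the gripper's body (75 mm by 187 mm) begins 45 mm behind the grasp point.
Start: joints at [1.299, 0.689, -0.195, 1.565, 0.157, 0.902, -0.215], TCP at [0.188, -0.596, 0.247] pointing down, gripper open.
Joint ranges: [-3.01, 3.01], [-0.46, 2.08], [-1.47, 1.51], [0.13, 2.56], [-1, 4.14], [0.04, 2.09], [-2.66, 2.66]. Speed limits (rad/s): [2.57, 2.57, 3.14, 3.14, 3.14, 3.14, 3.14].

## Interface

Orientations are given as a unit quaternion [x, y, z, w].
In Python, from workcell import readout, viewer, robot gives the robot as it stands.
- The arm moves only by the tool carry_out, never from a script. Its argument "plan" is a list of rows, each a list of 3 entries, a list of its own where there are three numbers: the turn, a rotation vector about the tool's x, y, z in degrees, then the shift along the tool's x, y, z in m, then the opening, from 0 (shut) to 1 (fully open). A call has exactly 10 rows; each row is the pose to reach, as a shift and turn from the pose commanded when the call began, along the tool's axes at that moment; what a row does not reach only later rows make up. A row lasts 1/12 s, in which the tool goes at most 41.7 mm and 7.16 degrees, less where a joint would pass 70% of its speed; a pose out of reach is approached as far as the arm can. A call with a gripper value outside its range is refused whole. The fingers move at their own pace and stop on an object; "grip_force" is the grip in N (left out, the last holds). Time passes only in rows, so rows that repeat a pose let the fingers close, or fill a call up. It gives the time, the measured TCP pose, the force, the opening and the grip force at its end, in the units of the state.
- readout.get_obs(): the state, without advancing time (a new reading comes with each control period).
- viewer.get_image(name): name is "scene" or "top" or "wrist"; returns a dict with "color" (400x640x3 uint8, red, green, blue), "z_map" (400x640 float32, m along the optical axis (not along the pixel's ray), 0 where there is no reading), "camera_matrix" (3x3 intrinsics, pixels), "k1" (the pictures are not rectified: a ray, as slopes to the right and down, at radius r is drawn at 1 + k1 r^2 times it, then the intrinsics apply), "R" (3x3) and "t" (3): a world point X has camera coordinates R X + t; the wrist camera has in their place "tool_from_camera" (4x4, takes a point from camera to tool coordinates, whose origin is the TCP and whose axes are the flange's). Camera axes: x right, y down, z forward; pixel columns grow to the right and rows downward; lengths in m; the calibration is good to about 2 mm. A picture is of the moment at which its call begins: read the wrist's pose just before it.
- robot.hand_in(): hands the job in; it is judged then, once.
The state is a dict: "t": time; "joint_pos": joint angles; "qd": joint speeds; "tau": joint torques, N m; "tool_pos": TCP position; "ee_rot": TCP orientation; "contact_force": force on the tool from outside, world axes, zero at the start; "moment": the same for the moment, N m; "grip_width": opening from 0.0 (shut) to 1.0 (fully open); "finger_force": force on a finger pad.
Only numpy, scipy, OpenCV 4.12 (cv2) and the standard library are available. Lean on these libraries where they do the work, as an engineer would, in place of code of your own. Each camera call takes 0.05 s, during which the arm holds its last target. There are 200 camera calls.

## Task

Scan in the used hygiene test slide from the two-slot stand: find its frosted end by the small notched corner, take it by the bare frosted part beyond the yellow label so that the fingers touch neither label nor amber window, and draw it up out of its slot. Tip it over to whichever side brings the label face up, facing the gooseneck reader's red window squarely with the label in front of the middle of the window, about a hand's width (150 mm) from it. Finish while still holding it there, steady in the fingers; do not bump the reader, and leave the plain spare slide and the kitchen things alone.

Things in the scene. Friction and masses are not known exactly. Their poses are not given: they have to be found in the camera images.
- slide_mid (a point): Centre of the used hygiene test slide, a stiff plate 116 x 6 x 46 mm, 45 g, on its long edge in either slot of the stand. x: along it to the frosted white end, y: square out of the face with the label, z: up as it stands. Frosted from x = +2 to +58 mm, an 8 x 8 mm notch cut from that end's upper corner; with the notch at upper left the label faces you
- slide: The same slide as a whole, origin 23 mm below its centre, same axes. The bare frosted part to grip is x = 28 to 58 mm (across the 6 mm thickness, at x about 41 mm). From x = -58 to +2 mm lies the clear part with the amber test window, not to be touched. In the stand its top edge is 52 mm above the counter
- slide_label (a point): Centre of the slide's yellow barcode label, on the +y face only: (15, 3, 0) mm from the slide's centre, same axes. The label is 22 (x) by 34 (z) mm, so it covers x = 4 to 26 mm from the slide's centre
- stand: Blue-grey slotted stand, fixed to the counter, at any heading; block 140 (x) x 110 (y) x 18 mm high, origin under its centre. Two slots along its x, centred at y = +29 and -29 mm, each 118 x 7.5 mm and 12 mm deep (floor 6 mm above the counter), one slide in each; 34 mm of a slide stands out above the block
- spare_mid (a point): Centre of the spare slide in the other slot: same 116 x 6 x 46 mm plate, clear and amber, no frosted end, no notch, no label. To be left alone
- reader_window (a point): Centre of the red window (60 x 30 mm) of the hands-free code reader. x points straight out of the window along its line of sight, 45 degrees down and, level, back to the robot (within 17 degrees of -x); y lies level, z points away from the robot and 45 degrees down. 300 mm above the counter. The head (80 x 50 mm face, 70 mm long) reaches back behind the window (-x) to a gooseneck 14 mm thick, 365 mm high at most
- reader: Foot of the reader, a disc 120 mm across fixed to the counter, origin under its centre; at its heading, the window is 75 mm ahead along its -x and 300 mm up, and looks to -x and down; the gooseneck rises from about x = +12 to +30 mm
- reader_head: The reader's head; origin and axes as reader_window
- colander: Stainless colander, 216 mm across, 105 mm high, two side handles; origin under its centre. Bystander
- mortar: Wooden mortar 120 mm across, 90 mm high, its pestle leaning out to 165 mm high; origin under its centre. Bystander
- bowl: Glass bowl 190 mm across, 75 mm high; origin under its centre. Bystander
- whisk: Small flat steel whisk lying on the counter, 205 mm long along its x, 44 mm wide, 12 mm high; origin below about its middle. Bystander
- carousel_tray (a joint): Turn of the spice carousel's tray on its pivot (rad, counter-clockwise from above positive); it turns freely and stays where it is. Bystander
- carousel: Foot of the spice carousel, fixed; origin under the pivot. With tray and seven jars it is 214 mm across, the jars 114 mm and the middle knob 190 mm high. Bystander

How it is judged:
On the way:
1. the slide is drawn up out of its slot, clear of the stand, held by its bare frosted part (height (world z) of slide_mid above 0.055 m and contact force between slide and stand below 0.1 N and contact force between the fingers and slide above 1 N), for 0.1 s.
At the end, for the whole second after the job is handed in: The slide is held still in the fingers, its centre over 100 mm above the counter, touching nothing else; its label face is up and towards the reader's window (square to the line of sight within 25 degrees), the label's centre 90 to 210 mm from the window and within 40 mm of its line of sight (height (world z) of slide_mid above 0.1 m and contact force between the fingers and slide above 1 N and contact force between slide and stand below 0.1 N and x of slide_label in the frame of reader_window between 0.09 and 0.21 m and y of slide_label in the frame of reader_window between -0.04 and 0.04 m and z of slide_label in the frame of reader_window between -0.04 and 0.04 m and angle between the y axis of slide_mid and the x axis of reader_window, either way round below 0.44 rad and y of reader_window in the frame of slide_mid above 0.05 m and angle between slide_mid's own y axis and vertical below 1.2 rad and linear speed of slide below 0.02 m/s and angular speed of slide below 0.15 rad/s); the arm keeps its last pose, push and grip.
It fails at once if the slide is gripped over its label or amber window (grip centre nearer than 33 mm along from the slide's middle towards the frosted end) (contact force between the fingers and slide above 1 N and x of the grasp point in the frame of slide_mid below 0.033 m).
It fails at once if the reader is bumped by the robot or slide (contact force between any of reader, reader_head and anything else above 2 N).
It fails at once if the spare slide is moved by more than 20 mm (distance of spare_mid from where it was at the start of the episode above 0.02 m).
It fails at once if a kitchen bystander (colander, mortar, bowl, whisk) is moved by more than 20 mm, or the spice tray is spun (distance of any of colander, mortar, bowl, whisk from where it was at the start of the episode above 0.02 m or velocity of joint carousel_tray above 0.3 rad/s or velocity of joint carousel_tray below -0.3 rad/s).
It also fails if it takes over 38 s, if anything falls off the work surface, if the arm or the gripper's body presses on something with over 40 N, if the wrist force passes 120 N, or if a joint passes its speed limit or range.

## Working session

There is one attempt and no reset: what is moved stays moved. The work goes in short steps, Python scripts to look and compute and a tool call to move; the robot and the scene stay as the last step left them, time stands still between calls to the robot, and variables do not carry over. Pictures are saved under pics/ and viewed, at most 10 in all, crops included, and the job is handed in when it is done.

Besides the shell and the picture viewer there is one more tool, called after "Call:" as name([rows], argument=value, ...), one row to a line, values as JSON. carry_out: Moves the arm, as the interface text tells. Its arguments: {"type":"object","properties":{"plan":{"type":"array"},"grip_force":{"type":"number"}},"required":["plan"]}

```bash
mkdir -p pics; ls; cat > h.py <<'E'
import numpy as np, cv2
from scipy.spatial.transform import Rotation as Rn
from workcell import readout, viewer, robot
def cam(name):
    o=readout.get_obs(); im=viewer.get_image(name)
    if name=="wrist":
        T=np.array(im["tool_from_camera"]); Rt=Rn.from_quat(o["ee_rot"]).as_matrix()
        im["C"]=Rt@T[:3,:3]; im["o"]=Rt@T[:3,3]+np.array(o["tool_pos"])
    else:
        R=np.array(im["R"]); im["C"]=R.T; im["o"]=-R.T@np.array(im["t"])
    return im
def rays(im,uv):
    K=np.array(im["camera_matrix"],float); d=(np.atleast_2d(uv).astype(float)-K[:2,2])/[K[0,0],K[1,1]]
    s=d.copy()
    for _ in range(20): s=d/(1+im["k1"]*(s**2).sum(1,keepdims=True))
    return np.c_[s,np.ones(len(s))]@im["C"].T
def cloud(im):
    h,w=im["z_map"].shape; v,u=np.mgrid[:h,:w]
    P=im["o"]+rays(im,np.c_[u.ravel(),v.ravel()])*im["z_map"].reshape(-1,1)
    P[im["z_map"].ravel()==0]=np.nan
    return P.reshape(h,w,3)
def save(im,f): cv2.imwrite("pics/"+f,np.ascontiguousarray(im["color"][...,::-1]))
E
python3 - <<'E'
from h import *
o=readout.get_obs(); print({k:np.round(v,3) for k,v in o.items()})
a=[]
for n in("scene","top","wrist"):
    im=cam(n); save(im,n+"0.png"); print(n,im["o"].round(3),im["C"][:,2].round(2),im["camera_matrix"][0][0],im["k1"]); np.savez("/tmp/"+n,**im)
E
```

```text
pics
{'t': np.float64(0.0), 'joint_pos': array([ 1.299,  0.69 , -0.195,  1.566,  0.157,  0.902, -0.215]), 'qd': array([ 0.002,  0.   ,  0.001, -0.   ,  0.001, -0.002, -0.   ]), 'tau': array([ 1.0000e-03, -5.2755e+01, -1.2670e+00, -1.5343e+01, -5.3000e-02,
        7.0000e-03,  0.0000e+00]), 'tool_pos': array([ 0.188, -0.595,  0.246]), 'ee_rot': array([ 0.988,  0.152, -0.   , -0.001]), 'contact_force': array([0.009, 0.231, 0.862]), 'moment': array([-0.043, -0.013,  0.029]), 'finger_force': np.float64(0.0), 'grip_width': np.float64(1.005)}
scene [ 1.08  -0.585  1.521] [-0.33  0.37 -0.87] 493.80321702883515 0.03727044863679333
top [ 0.43  -0.01   1.541] [ 0.08 -0.02 -1.  ] 427.21139746066774 -0.06383166265062751
wrist [ 0.251 -0.575  0.383] [-0.25 -0.08 -0.97] 275.4856916111274 -0.0149496715938991
```

View pics/scene0.png

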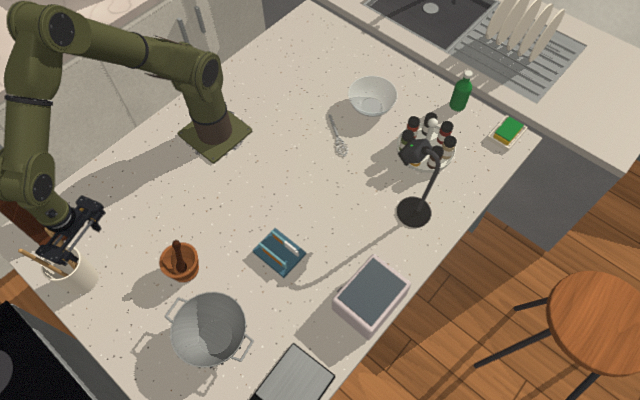

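View pics/top0.png

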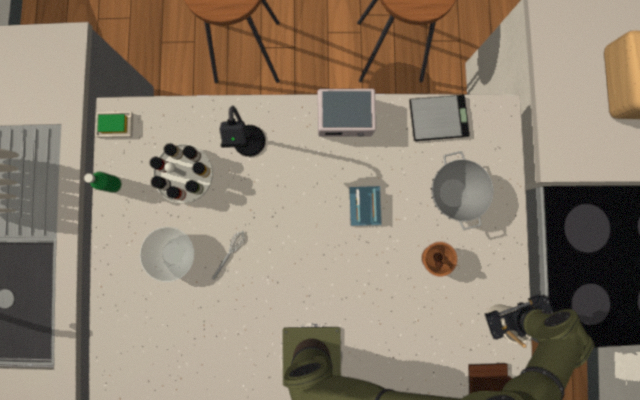

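The scene view has the stand at about (280,252), with the reader's foot at (414,212) and its head at (420,152). The top view has the stand at (365,205), the reader's foot at (250,140) and its head at (232,133). I'll measure these now.

```bash
python3 - <<'E'
from h import *
t=dict(np.load("/tmp/top.npz")); s=dict(np.load("/tmp/scene.npz"))
A=cv2.resize(t["color"][175:235,335:395],(400,400),interpolation=cv2.INTER_CUBIC)
B=cv2.resize(s["color"][222:282,250:310],(400,400),interpolation=cv2.INTER_CUBIC)
C=cv2.resize(t["color"][100:160,205:280],(400,200)[:1]+(200,),interpolation=cv2.INTER_CUBIC)
D=cv2.resize(s["color"][135:235,380:480],(400,200),interpolation=cv2.INTER_CUBIC)
cv2.imwrite("pics/c1.png",np.vstack([np.hstack([A,B]),np.hstack([C,D])])[...,::-1])
for n,im in(("top",t),("scene",s)):
    P=cloud(im); hsv=cv2.cvtColor(im["color"],cv2.COLOR_RGB2HSV)
    # stand by position/blue
    m=(hsv[...,0]>90)&(hsv[...,0]<115)&(hsv[...,1]>90)
    reg=np.zeros_like(m)
    if n=="top": reg[175:235,335:395]=1
    else: reg[222:282,250:310]=1
    q=P[m&reg]; print(n,"stand",len(q),np.nanmedian(q,0).round(3)); 
    uv=np.argwhere(m&reg)[:,::-1].astype(np.float32); 
    g=im["o"]+rays(im,uv)*((0.018-im["o"][2])/rays(im,uv)[:,2:]); r=cv2.minAreaRect(g[:,:2].astype(np.float32)); print(r)
    # dark points high: reader head
    w=(P[...,2]>0.23)&(P[...,2]<0.42)&(P[...,1]>0.0)&(P[...,0]>0.4); q=P[w]; print("head",len(q),np.median(q,0).round(3),q.min(0).round(3),q.max(0).round(3))
    dk=(im["color"].max(2)<60)&(P[...,2]<0.03)&(P[...,0]>0.5)&(P[...,1]>0)&(P[...,1]<.4)&(P[...,0]<.85);q=P[dk]; print("foot",len(q),np.median(q,0).round(3),q.min(0).round(3),q.max(0).round(3))
E
```

```text
top stand 20 [ 0.553 -0.205  0.016]
((0.5460938811302185, -0.2051093578338623), (0.1230323538184166, 0.07539679855108261), 21.257431030273438)
head 845 [0.723 0.218 0.341] [0.684 0.178 0.231] [0.807 0.258 0.365]
foot 490 [0.762 0.204 0.013] [0.718 0.164 0.001] [0.828 0.27  0.029]
scene stand 467 [ 0.538 -0.21   0.018]
((0.5346355438232422, -0.20098517835140228), (0.13617075979709625, 0.10628356784582138), 1.2644656896591187)
head 802 [0.737 0.213 0.341] [0.626 0.177 0.23 ] [0.81  1.144 0.372]
foot 691 [0.775 0.209 0.015] [0.719 0.159 0.   ] [0.832 0.272 0.03 ]
```

View pics/c1.png

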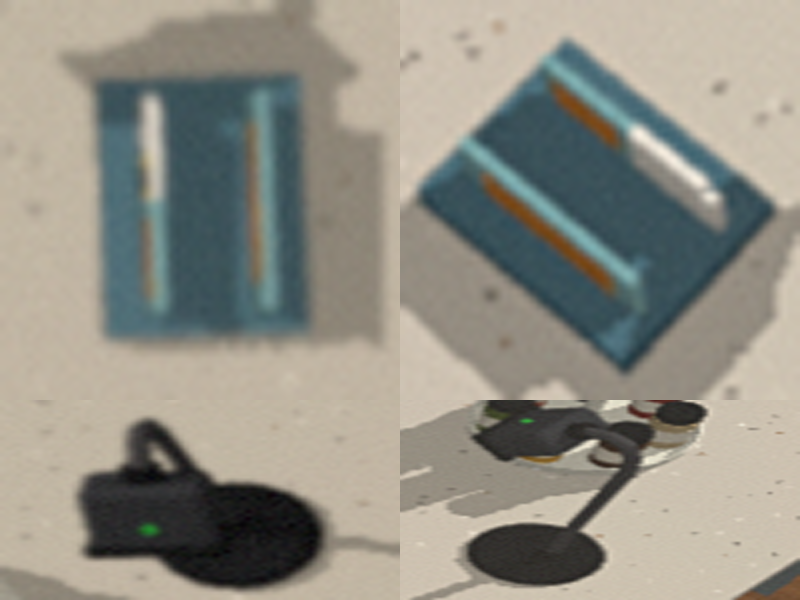

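The slide sits in the left slot (y≈-0.175). Its white end is towards +x and the yellow label is on the +y face. I'll approach with a half-turned tool, because that leaves joint 7 room for the final pose.

Call:
carry_out([
  [[0,0,-6],[0.016,-0.01,-0.003],1],
  [[0,0,-12],[0.032,-0.019,-0.006],1],
  [[0,0,-18],[0.048,-0.029,-0.009],1],
  [[0,0,-24],[0.064,-0.038,-0.012],1],
  [[0,0,-30],[0.08,-0.048,-0.015],1],
  [[0,0,-36],[0.096,-0.058,-0.018],1],
  [[0,0,-42],[0.112,-0.067,-0.021],1],
  [[0,0,-48],[0.128,-0.077,-0.024],1],
  [[0,0,-54],[0.144,-0.086,-0.027],1],
  [[0,0,-60],[0.16,-0.096,-0.03],1],
])

```text
t: 0.98
tool_pos: [0.3122, -0.4556, 0.2767]
ee_rot: [0.778, 0.628, -0.0, -0.0]
contact_force: [-0.2, -1.3, 0.6]
grip_width: 1.0
finger_force: 0.0
```

```bash
cat >> h.py <<'E'
def to(pos,R):
    o=readout.get_obs(); R0=Rn.from_quat(o["ee_rot"])
    print("t",round(float(o["t"]),2),"q",np.round(o["joint_pos"],2),"p",np.round(o["tool_pos"],4),"F",np.round(o["contact_force"],1),"w",o["grip_width"],"ff",o["finger_force"])
    print("turn",np.degrees((R0.inv()*Rn.from_matrix(R)).as_rotvec()).round(2),"shift",R0.inv().apply(np.array(pos)-o["tool_pos"]).round(4))
def down(yaw):
    c,s=np.cos(yaw),np.sin(yaw); return np.array([[c,s,0],[s,-c,0],[0,0,-1]])
E
python3 -c "
from h import *
to([.54,-.175,.26],down(np.pi))"
```

```text
t 0.98 q [ 1.19  0.59 -0.5   1.74  0.35  0.9   0.33] p [ 0.3122 -0.4556  0.2767] F [-0.2 -1.3  0.6] w 1.0002234535635173 ff 0.0
turn [-1.0000e-02 -2.0000e-02 -1.0219e+02] shift [0.3223 0.1634 0.0166]
```

Call:
carry_out([
  [[0,0,-6],[0.018,0.009,0],1],
  [[0,0,-12],[0.036,0.018,0],1],
  [[0,0,-18],[0.054,0.027,0],1],
  [[0,0,-24],[0.072,0.036,0],1],
  [[0,0,-30],[0.09,0.045,0],1],
  [[0,0,-36],[0.108,0.054,0],1],
  [[0,0,-42],[0.126,0.063,0],1],
  [[0,0,-48],[0.144,0.072,0],1],
  [[0,0,-54],[0.162,0.081,0],1],
  [[0,0,-60],[0.18,0.09,0],1],
])

```text
t: 1.82
tool_pos: [0.4389, -0.2993, 0.2765]
ee_rot: [0.36, 0.933, -0.0, -0.0]
contact_force: [-0.7, 0.1, 0.2]
grip_width: 1.001
finger_force: 0.0
```

```bash
python3 -c "
from h import *
to([.54,-.175,.26],down(np.pi))"
```

```text
t 1.82 q [ 0.99  0.62 -0.79  1.79  0.53  0.95  0.81] p [ 0.4389 -0.2993  0.2765] F [-0.7  0.1  0.2] w 1.0006040833282797 ff 0.0
turn [-1.000e-02 -3.000e-02 -4.219e+01] shift [0.0086 0.16   0.0165]
```

Call:
carry_out([
  [[0,0,-5],[0.001,0.018,0.002],1],
  [[0,0,-10],[0.002,0.036,0.004],1],
  [[0,0,-15],[0.003,0.053,0.006],1],
  [[0,0,-20],[0.004,0.071,0.008],1],
  [[0,0,-25],[0.005,0.089,0.01],1],
  [[0,0,-30],[0.006,0.107,0.012],1],
  [[0,0,-35],[0.007,0.125,0.014],1],
  [[0,0,-40],[0.008,0.142,0.016],1],
  [[0,0,-42.2],[0.0086,0.16,0.0165],1],
  [[0,0,-42.2],[0.0086,0.16,0.0165],1],
])

```text
t: 2.65
tool_pos: [0.5422, -0.1725, 0.2602]
ee_rot: [-0.0, 1.0, 0.002, 0.001]
contact_force: [0.9, 0.6, 0.2]
grip_width: 1.0
finger_force: 0.0
```

```bash
python3 - <<'E'
from h import *
to([.54,-.175,.26],down(np.pi))
im=cam("wrist"); np.savez("/tmp/w1",**im); save(im,"w1.png")
E
```

```text
t 2.65 q [ 0.75  0.74 -0.95  1.7   0.68  1.06  1.15] p [ 0.5422 -0.1725  0.2602] F [0.9 0.6 0.2] w 1.0000475269106222 ff 0.0
turn [0.19 0.11 0.05] shift [ 0.0022 -0.0025  0.0002]
```

View pics/w1.png

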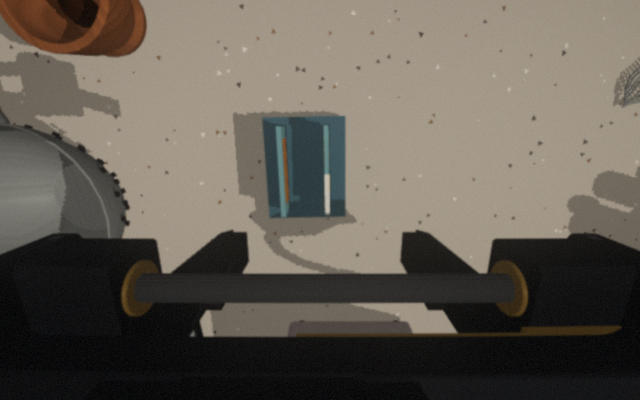

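The wrist view shows the used slide edge-on at column ~327, clear from row 125 and white from row 175 to 213. The spare is at column ~283. I'll measure the slide here and cross-check it against the top and scene views.

```bash
python3 - <<'E'
from h import *
def onz(im,uv,z):
    d=rays(im,uv); return im["o"]+d*((z-im["o"][2])/d[:,2:])
def pix(im,X):
    c=(np.atleast_2d(X)-im["o"])@im["C"]; s=c[:,:2]/c[:,2:]; s=s*(1+im["k1"]*(s**2).sum(1,keepdims=True))
    K=im["camera_matrix"]; return s*[K[0,0],K[1,1]]+K[:2,2]
ims={n:dict(np.load(f"/tmp/{n}.npz")) for n in("w1","top","scene")}
reg={"w1":(110,225,312,345),"top":(185,225,353,362),"scene":(222,282,250,310)}
cl=[]
for n,im in ims.items():
    P=cloud(im); a,b,c,d=reg[n]; m=np.zeros(P.shape[:2],bool); m[a:b,c:d]=1
    hsv=cv2.cvtColor(im["color"],cv2.COLOR_RGB2HSV).astype(int)
    wh=m&(hsv[...,1]<45)&(hsv[...,2]>170)
    # exclude counter
    wh&=(P[...,0]<0.62)&(P[...,2]>0.03)
    q=P[wh]; print(n,"white",len(q),"z",np.nanpercentile(q[:,2],[5,50,95]).round(3) if len(q) else "")
    uv=np.argwhere(wh)[:,::-1]
    if len(uv):
        g=onz(im,uv,0.052); print("  onz .052: x",g[:,0].min().round(4),g[:,0].max().round(4),"y",np.percentile(g[:,1],[5,50,95]).round(4), "pix c",uv.mean(0))
    # top edges from depth
    h=m&(P[...,2]>0.042)&(P[...,2]<0.07)&(P[...,1]>-0.2); q=P[h]
    if len(q)>5:
        k=np.polyfit(q[:,0],q[:,1],1); print("  high pts",len(q),"x",q[:,0].min().round(4),q[:,0].max().round(4),"ymed",np.median(q[:,1]).round(4),"slope deg",np.degrees(np.arctan(k[0])).round(2),"zmax",q[:,2].max().round(4))
im=ims["w1"]
# stand top rectangle in wrist
hsv=cv2.cvtColor(im["color"],cv2.COLOR_RGB2HSV); m=(hsv[...,0]>90)&(hsv[...,0]<112)&(hsv[...,1]>80); m[:105]=0;m[225:]=0;m[:,:255]=0;m[:,360:]=0
uv=np.argwhere(m)[:,::-1]; g=onz(im,uv,0.018); print("stand",cv2.minAreaRect(g[:,:2].astype(np.float32)))
# two-view ray of the white end/mid: triangulate height between w1 and scene using white centroid x
E
```

```text
w1 white 132 z [0.05  0.051 0.052]
  onz .052: x 0.5346 0.5835 y [-0.1701 -0.1676 -0.1662] pix c [326.6969697  191.85606061]
  high pts 438 x 0.4748 0.5894 ymed -0.1678 slope deg 1.13 zmax 0.0527
top white 23 z [0.043 0.049 0.053]
  onz .052: x 0.534 0.5833 y [-0.1695 -0.1689 -0.1657] pix c [357.60869565 196.2173913 ]
  high pts 67 x 0.4746 0.5877 ymed -0.1692 slope deg 1.32 zmax 0.0575
scene white 42 z [0.042 0.051 0.056]
  onz .052: x 0.4726 0.5905 y [-0.2245 -0.1708 -0.1672] pix c [287.52380952 245.38095238]
  high pts 91 x 0.4704 0.5876 ymed -0.1713 slope deg 1.4 zmax 0.059
stand ((0.5303324460983276, -0.19696471095085144), (0.13161633908748627, 0.10374689847230911), 1.0373778343200684)
```

```bash
python3 -c "
from h import *
to([.5745,-.167,.11],down(np.pi+.021))"
```

```text
t 2.7 q [ 0.75  0.74 -0.94  1.7   0.68  1.06  1.15] p [ 0.5409 -0.1745  0.26  ] F [ 0.3 -0.2  0. ] w 1.0014261270866807 ff 0.0
turn [ 0.07  0.01 -1.36] shift [-0.0335  0.0074  0.1501]
```

Call:
carry_out([
  [[0,0,-0.3],[-0.005,0.001,0.02],0.4],
  [[0,0,-0.6],[-0.01,0.002,0.04],0.4],
  [[0,0,-0.9],[-0.015,0.003,0.06],0.4],
  [[0,0,-1.3],[-0.02,0.004,0.085],0.4],
  [[0,0,-1.3],[-0.026,0.006,0.11],0.4],
  [[0,0,-1.3],[-0.031,0.007,0.135],0.4],
  [[0,0,-1.3],[-0.0335,0.0074,0.15],0.4],
  [[0,0,-1.3],[-0.0335,0.0074,0.15],0.4],
  [[0,0,-1.3],[-0.0335,0.0074,0.15],0.4],
  [[0,0,-1.3],[-0.0335,0.0074,0.15],0.4],
])

```text
t: 3.53
tool_pos: [0.5742, -0.1694, 0.1115]
ee_rot: [-0.008, 1.0, -0.0, 0.001]
contact_force: [0.4, -0.2, -0.3]
grip_width: 0.405
finger_force: 0.0
```

```bash
python3 - <<'E'
from h import *
to([.5745,-.167,.031],down(np.pi+.021))
im=cam("wrist"); save(im,"w2.png"); np.savez("/tmp/w2",**im)
P=cloud(im); h=(P[...,2]>0.044)&(P[...,2]<0.06)&(abs(P[...,1]+.168)<0.012)&(abs(P[...,0]-.53)<.075); q=P[h]
k=np.polyfit(q[:,0],q[:,1],1); print(len(q),q[:,0].min(),q[:,0].max(),np.median(q[:,1]),k,np.polyval(k,.5745),np.percentile(q[:,1],[2,98]),np.median(q[:,2]))
E
```

```text
t 3.53 q [ 0.64  0.96 -0.8   1.74  0.89  0.85  1.01] p [ 0.5742 -0.1694  0.1115] F [ 0.4 -0.2 -0.3] w 0.4050845990063158 ff 0.0
turn [-0.03  0.09 -0.23] shift [-0.0002  0.0024  0.0805]
1374 0.47338359184552786 0.5816219829706445 -0.16836768120644433 [ 0.01879916 -0.17821651] -0.16741639222596788 [-0.17169931 -0.16476052] 0.05064152663735769
```

View pics/w2.png

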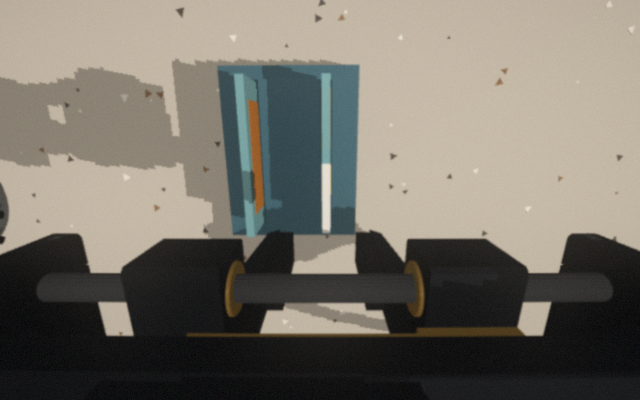

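The used slide's edge is centred between the fingers, at column 326. I'll go down and close on it.

Call:
carry_out([
  [[0,0,0],[0,0.001,0.012],0.4],
  [[0,0,0],[0,0.002,0.025],0.4],
  [[0,0,0],[0,0.002,0.038],0.4],
  [[0,0,0],[0,0.002,0.05],0.4],
  [[0,0,0],[0,0.002,0.06],0.4],
  [[0,0,0],[0,0.002,0.07],0.4],
  [[0,0,0],[0,0.002,0.077],0.4],
  [[0,0,0],[0,0.002,0.08],0.4],
  [[0,0,0],[0,0.002,0.08],0.4],
  [[0,0,0],[0,0.002,0.08],0.4],
], grip_force=30)

```text
t: 4.42
tool_pos: [0.574, -0.1669, 0.0303]
ee_rot: [-0.009, 1.0, 0.0, 0.0]
contact_force: [0.5, -0.2, -0.1]
grip_width: 0.401
finger_force: 0.0
```

Call:
carry_out([
  [[0,0,0],[0,0,0],0.25],
  [[0,0,0],[0,0,0],0.2],
  [[0,0,0],[0,0,0],0.15],
  [[0,0,0],[0,0,0],0.1],
  [[0,0,0],[0,0,0],0.05],
  [[0,0,0],[0,0,0],0],
  [[0,0,0],[0,0,0],0],
  [[0,0,0],[0,0,0],0],
  [[0,0,0],[0,0,0],0],
  [[0,0,0],[0,0,0],0],
], grip_force=30)

```text
t: 5.25
tool_pos: [0.574, -0.1674, 0.0304]
ee_rot: [-0.009, 1.0, -0.0, 0.0]
contact_force: [0.5, -2.1, 3.0]
grip_width: 0.067
finger_force: 30.0
```

Gripped at a width of 5.9 mm, close to the 6 mm slide. Next I'll draw it straight up.

Call:
carry_out([
  [[0,0,0],[0,0,-0.004],0],
  [[0,0,0],[0,0,-0.01],0],
  [[0,0,0],[0,0,-0.02],0],
  [[0,0,0],[0,0,-0.035],0],
  [[0,0,0],[0,0,-0.055],0],
  [[0,0,0],[0,0,-0.08],0],
  [[0,0,0],[0,0,-0.11],0],
  [[0,0,0],[0,0,-0.14],0],
  [[0,0,0],[0,0,-0.16],0],
  [[0,0,0],[0,0,-0.17],0],
])

```text
t: 6.08
tool_pos: [0.5754, -0.1656, 0.2048]
ee_rot: [-0.01, 1.0, 0.0, 0.003]
contact_force: [-0.3, 0.7, 0.1]
grip_width: 0.068
finger_force: 30.0
```

```bash
python3 - <<'E'
from h import *
to([.574,-.167,.2],down(np.pi+.021))
a=cam("wrist"); b=cam("scene"); t=cam("top"); np.savez("/tmp/s2",**b); np.savez("/tmp/t2",**t); np.savez("/tmp/w3",**a)
# reader head cloud
for im in(b,t):
    P=cloud(im); w=(P[...,2]>0.2)&(P[...,2]<0.4)&(P[...,1]>0.1)&(P[...,1]<.35)&(P[...,0]>0.55)&(P[...,0]<.9); q=P[w]
    print(len(q)); 
    # front window top edge, plane fits: top face has normal ~ (-.7,0,.7)
    u=q@np.array([-.707,0,.707]); print(np.percentile(u,[50,80,90,95,99]).round(3))
    top=q[(u>np.percentile(u,99)-.01)]
    c=top.mean(0); n=np.linalg.svd(top-c)[2][2]; n*=np.sign(n[2]); print("top face",len(top),c.round(3),n.round(3),top.min(0).round(3),top.max(0).round(3))
    gr=(im["color"][...,1]>100)&(im["color"][...,0]<80)&w; print("led",P[gr].mean(0).round(3) if gr.any() else 0)
    pts=top[:,:2].astype(np.float32); print(cv2.minAreaRect(pts))
    # foot disc
    f=(im["color"].max(2)<70)&(P[...,2]<0.035)&(P[...,2]>.004)&(abs(P[...,0]-.775)<.09)&(abs(P[...,1]-.21)<.09); print("foot",cv2.minEnclosingCircle(P[f][:,:2].astype(np.float32)))
A=cv2.resize(b["color"][120:280,280:480],(500,400),interpolation=cv2.INTER_CUBIC)
B=cv2.resize(a["color"],None,fx=.46,fy=.5)
cv2.imwrite("pics/c2.png",np.hstack([A,cv2.copyMakeBorder(B,0,400-B.shape[0],0,0,0)])[...,::-1])
E
```

```text
t 6.08 q [ 0.68  0.84 -0.89  1.68  0.76  1.    1.11] p [ 0.5754 -0.1656  0.2048] F [-0.3  0.7  0.1] w 0.06790996398305044 ff 29.99942956084851
turn [ 0.02  0.34 -0.11] shift [ 0.0014 -0.0014  0.0048]
823
[-0.279 -0.263 -0.262 -0.26  -0.258]
top face 282 [0.711 0.214 0.34 ] [-0.669 -0.039  0.742] [0.686 0.178 0.313] [0.738 0.257 0.367]
led [0.705 0.219 0.335]
((0.7114985585212708, 0.21798695623874664), (0.05198165401816368, 0.07923422008752823), 0.9872705340385437)
foot ((0.7768664360046387, 0.2185979187488556), 0.059758178889751434)
855
[-0.266 -0.262 -0.26  -0.259 -0.257]
top face 473 [0.709 0.219 0.337] [-0.669 -0.017  0.743] [0.684 0.179 0.313] [0.738 0.258 0.363]
led [0.705 0.218 0.336]
((0.7112040519714355, 0.21928875148296356), (0.05271501839160919, 0.07932796329259872), 2.2569539546966553)
foot ((0.7744851112365723, 0.2184964269399643), 0.05831627920269966)
```

View pics/c2.png

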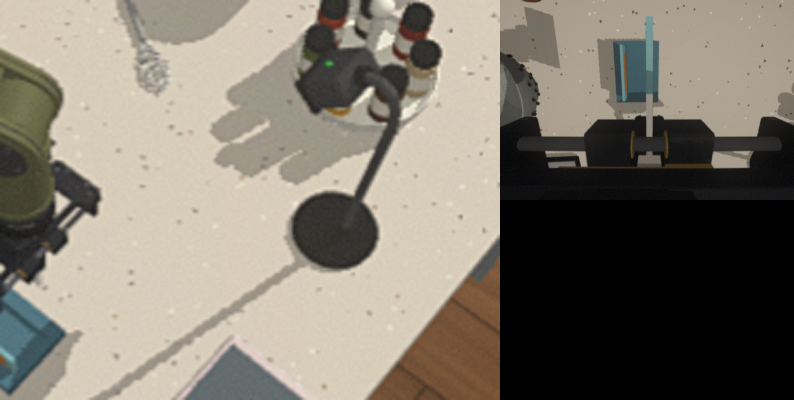

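The slide is out and held. The reader agrees in both views: the window is at ≈(0.702, 0.217, 0.300) with a yaw of about 1–2°. Next I'll yaw to the staging pose.

```bash
python3 -c "
from h import *
to([.51,.03,.23],down(np.pi/2))"
```

```text
t 6.23 q [ 0.68  0.84 -0.89  1.68  0.76  1.    1.11] p [ 0.5739 -0.1667  0.2009] F [-0.1  0.3 -1.3] w 0.06249393926728969 ff 29.999174698605202
turn [4.000e-02 6.000e-02 9.104e+01] shift [ 0.0603  0.1979 -0.0292]
```

Call:
carry_out([
  [[0,0,3],[0.002,0.006,-0.001],0],
  [[0,0,7],[0.005,0.015,-0.002],0],
  [[0,0,12],[0.008,0.026,-0.004],0],
  [[0,0,18],[0.012,0.038,-0.006],0],
  [[0,0,24],[0.016,0.05,-0.008],0],
  [[0,0,30],[0.02,0.062,-0.01],0],
  [[0,0,36],[0.024,0.076,-0.012],0],
  [[0,0,41],[0.027,0.088,-0.013],0],
  [[0,0,44],[0.029,0.096,-0.015],0],
  [[0,0,46],[0.03,0.1,-0.015],0],
])

```text
t: 7.07
tool_pos: [0.5407, -0.0659, 0.214]
ee_rot: [0.383, 0.924, -0.0, -0.001]
contact_force: [0.1, -0.3, 0.4]
grip_width: 0.067
finger_force: 30.0
```

```bash
python3 -c "
from h import *
to([.51,.03,.23],down(np.pi/2))"
```

```text
t 7.07 q [ 0.44  0.7  -0.69  1.83  0.59  0.83  0.24] p [ 0.5407 -0.0659  0.214 ] F [ 0.1 -0.3  0.4] w 0.06747572644533635 ff 29.998750290105818
turn [-0.14 -0.1  45.02] shift [ 0.0895  0.046  -0.0158]
```

Call:
carry_out([
  [[0,0,3],[0.005,0.003,-0.001],0],
  [[0,0,7],[0.013,0.007,-0.002],0],
  [[0,0,12],[0.023,0.012,-0.004],0],
  [[0,0,18],[0.034,0.017,-0.006],0],
  [[0,0,24],[0.046,0.023,-0.008],0],
  [[0,0,30],[0.058,0.03,-0.01],0],
  [[0,0,36],[0.07,0.036,-0.012],0],
  [[0,0,41],[0.08,0.041,-0.014],0],
  [[0,0,44],[0.087,0.045,-0.016],0],
  [[0,0,45],[0.09,0.046,-0.016],0],
])

```text
t: 7.9
tool_pos: [0.5097, 0.0301, 0.2302]
ee_rot: [0.707, 0.707, -0.001, -0.001]
contact_force: [-1.2, -0.5, -0.2]
grip_width: 0.064
finger_force: 30.0
```

```bash
python3 -c "
from h import *
a=.7071
to([.53,.11,.2],np.array([[0,a,a],[1,0,0],[0,a,-a]]))"
```

```text
t 7.9 q [ 0.14  0.59 -0.47  1.91  0.39  0.72 -0.55] p [0.5097 0.0301 0.2302] F [-1.2 -0.5 -0.2] w 0.06439589282526921 ff 29.999406904389616
turn [-4.514e+01 -3.000e-02  4.000e-02] shift [0.0799 0.0204 0.0302]
```

Call:
carry_out([
  [[-3,0,0],[0.005,0.001,0.002],0],
  [[-7,0,0],[0.012,0.003,0.005],0],
  [[-12,0,0],[0.021,0.005,0.008],0],
  [[-18,0,0],[0.032,0.008,0.012],0],
  [[-24,0,0],[0.043,0.011,0.016],0],
  [[-30,0,0],[0.053,0.013,0.02],0],
  [[-36,0,0],[0.064,0.016,0.024],0],
  [[-41,0,0],[0.073,0.019,0.027],0],
  [[-44,0,0],[0.078,0.02,0.029],0],
  [[-45,0,0],[0.08,0.02,0.03],0],
])

```text
t: 8.73
tool_pos: [0.5202, 0.0724, 0.2026]
ee_rot: [0.695, 0.688, 0.112, 0.174]
contact_force: [-0.4, 0.2, -0.2]
grip_width: 0.064
finger_force: 30.0
```

```bash
python3 -c "
from h import *
a=.7071
to([.593,.1885,.193],np.array([[0,a,a],[1,0,0],[0,a,-a]]))
im=cam('scene'); cv2.imwrite('pics/s4.png',cv2.resize(im['color'][100:300,200:500],(750,500),interpolation=cv2.INTER_CUBIC)[...,::-1])"
```

```text
t 8.73 q [-0.24  0.57 -0.19  2.27  1.69  0.34 -2.03] p [0.5202 0.0724 0.2026] F [-0.4  0.2 -0.2] w 0.06359251105426444 ff 29.998854795412626
turn [-21.63   4.9    1.4 ] shift [0.1185 0.064  0.0273]
```

View pics/s4.png

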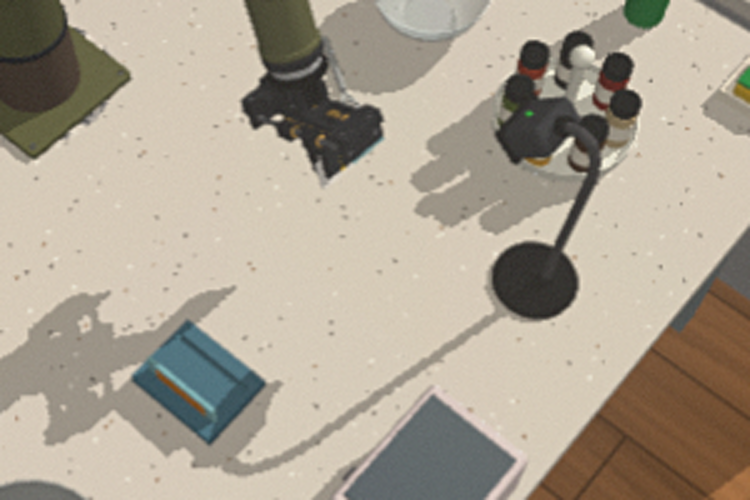

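The wrist is near its singularity: j6 is close to 0 and j7 is running towards its limit. I'll fit a kinematic model to the recorded poses and use the free in-plane angle about the line of sight to find a good final posture.

```bash
cat > k.py <<'E'
from h import *
from scipy.optimize import least_squares
D=[([1.299,.69,-.195,1.566,.157,.902,-.215],[.188,-.595,.246],[.988,.152,0,-.001]),
([1.19,.59,-.5,1.74,.35,.9,.33],[.3122,-.4556,.2767],[.778,.628,0,0]),
([.99,.62,-.79,1.79,.53,.95,.81],[.4389,-.2993,.2765],[.36,.933,0,0]),
([.75,.74,-.94,1.7,.68,1.06,1.15],[.5409,-.1745,.26],[0,1,.002,.001]),
([.64,.96,-.8,1.74,.89,.85,1.01],[.5742,-.1694,.1115],[-.008,1,0,.001]),
([.68,.84,-.89,1.68,.76,1,1.11],[.5739,-.1667,.2009],[-.01,1,0,.001]),
([.44,.7,-.69,1.83,.59,.83,.24],[.5407,-.0659,.214],[.383,.924,0,-.001]),
([.14,.59,-.47,1.91,.39,.72,-.55],[.5097,.0301,.2302],[.707,.707,-.001,-.001]),
([-.24,.57,-.19,2.27,1.69,.34,-2.03],[.5202,.0724,.2026],[.695,.688,.112,.174])]
def fk(q,p,s):
    # p: b, up, fore, tool, e1,e2 (elbow/wrist offsets), yaw0, yaw7 ; s: signs of z axes & bend
    R=Rn.from_euler('z',p[6]); x=np.array([0,0,p[0]])
    R=R*Rn.from_euler('z',s[0]*q[0])*Rn.from_euler('y',q[1])*Rn.from_euler('z',s[1]*q[2]); x=x+R.apply([p[4],0,p[1]])
    R=R*Rn.from_euler('y',q[3])*Rn.from_euler('z',s[2]*q[4]); x=x+R.apply([p[5],0,p[2]])
    R=R*Rn.from_euler('y',q[5])*Rn.from_euler('z',s[3]*q[6]+p[7]); x=x+R.apply([0,0,p[3]])
    return x,R
def res(p,s):
    r=[]
    for q,x,Q in D:
        X,R=fk(q,p,s); r+=list((X-x)*3)+list((R.inv()*Rn.from_quat(Q)).as_rotvec())
    return np.array(r)
E
python3 - <<'E'
from k import *
import itertools,json
best=None
for s in itertools.product([1,-1],repeat=4):
  for y in(0,1.57,3.14,-1.57):
   for y0 in (0,3.14):
    f=least_squares(res,[.34,.4,.4,.3,0,0,y0,y],args=(s,),max_nfev=40)
    if best is None or f.cost<best[0]: best=(f.cost,s,f.x)
print(best, abs(best[2] is None)); r=res(best[2],best[1]).reshape(-1,6); print((abs(r).max(0)).round(4))
json.dump([list(best[1]),list(best[2])],open("k.json","w"))
E
```

```text
(np.float64(0.002605011531304925), (-1, -1, -1, -1), array([ 0.34341011,  0.5649917 ,  0.34592458,  0.31334669,  0.00469603,
        0.01372606, -0.06839975,  1.50421373])) 0
[0.0088 0.0309 0.0259 0.0139 0.0323 0.0059]
```

```bash
cat >> k.py <<'E'
import json
S,PP=json.load(open("k.json"))
LO=np.array([-3.01,-.46,-1.47,.13,-1,.04,-2.66]); HI=np.array([3.01,2.08,1.51,2.56,4.14,2.09,2.66])
a=.70711
def Rphi(ph):
    y=np.array([a,0,a]); z=np.cos(ph)*np.array([a,0,-a])+np.sin(ph)*np.array([0,1,0]); return np.c_[np.cross(y,z),y,z]
def tgt(ph,dist=.15): 
    R=Rphi(ph); return np.array([.702,.217,.3])-dist*np.array([a,0,a])-R@[.0275,.003,.0014],R
def ik(x,R,q0,reg=.003):
    f=lambda q:np.r_[(fk(q,PP,S)[0]-x)*3,(fk(q,PP,S)[1].inv()*Rn.from_matrix(R)).as_rotvec(),reg*(q-q0)]
    m=np.array([.05,.05,.05,.05,.05,.15,.1]); r=least_squares(f,np.clip(q0,LO+m+.01,HI-m-.01),bounds=(LO+m,HI-m)); return r.x,np.abs(r.fun[:6]).max()
E
python3 - <<'E'
from k import *
qa=np.array([.14,.59,-.47,1.91,.39,.72,-.55])
rng=np.random.default_rng(0)
for d in range(-90,121,15):
    x,R=tgt(np.radians(d)); out=[]
    for k in range(8):
        q,e=ik(x,R,qa if k==0 else qa+rng.normal(0,.5,7))
        if e<.01: out.append((np.abs(q-qa).max(),q))
    if out: q=min(out,key=lambda v:v[0])[1]; print(d,x.round(3),q.round(2))
    else: print(d,"none")
E
```

```text
-90 [0.574 0.218 0.211] [-0.94  1.36  0.3   1.04  0.78  1.93 -1.69]
-75 [0.575 0.211 0.211] [-1.05  1.23  0.4   1.3   0.72  1.56 -1.73]
-60 [0.576 0.204 0.209] [-1.16  1.13  0.57  1.54  0.67  1.15 -1.71]
-45 [0.579 0.199 0.206] [-1.22  1.04  0.66  1.77  0.74  0.75 -1.77]
-30 [0.583 0.194 0.202] [-1.35  1.09  1.03  1.96  0.15  0.2  -1.15]
-15 [0.588 0.191 0.198] [-0.14  1.   -1.06  2.19  1.84  1.52 -2.4 ]
0 [0.593 0.189 0.193] [ 0.12  1.21 -1.42  2.33  2.06  1.65 -2.24]
15 [0.598 0.19  0.188] [ 0.31  1.24 -1.42  2.39  2.29  1.36 -2.16]
30 [0.603 0.192 0.183] [ 0.5   1.33 -1.42  2.37  2.47  1.02 -2.03]
45 [0.607 0.197 0.179] [ 0.64  1.45 -1.42  2.26  2.51  0.64 -1.83]
60 [0.61  0.202 0.175] [ 0.72  1.57 -1.42  2.08  2.09  0.25 -1.26]
75 [0.612 0.209 0.173] [ 0.73  1.69 -1.42  1.83  0.39  0.34  0.55]
90 [0.613 0.216 0.172] [ 0.68  1.79 -1.42  1.6   0.06  0.7   0.94]
105 [0.613 0.223 0.173] [ 0.58  1.86 -1.42  1.36 -0.07  1.06  1.08]
120 [0.611 0.23  0.174] [ 0.44  1.91 -1.42  1.11 -0.18  1.42  1.15]
```

```bash
cat >> k.py <<'E'
from scipy.spatial.transform import Slerp
def step(q,x,R):
    for _ in range(4):
        X,r=fk(q,PP,S); e=np.r_[x-X,Rn.from_matrix(R@r.as_matrix().T).as_rotvec()]
        J=np.zeros((6,7))
        for i in range(7):
            d=q.copy(); d[i]+=1e-5; X2,r2=fk(d,PP,S); J[:,i]=np.r_[(X2-X)/1e-5,(r2*r.inv()).as_rotvec()/1e-5]
        q=np.clip(q+J.T@np.linalg.solve(J@J.T+1e-4*np.eye(6),e),LO,HI)
    return q
def path(q,way,n=30):
    tr=[q]
    for x,R in way:
        X,r=fk(q,PP,S); sl=Slerp([0,1],Rn.from_matrix([r.as_matrix(),R]))
        for u in np.linspace(0,1,n+1)[1:]:
            q=step(q,X+u*(x-X),sl(u).as_matrix()); tr.append(q)
        X,r=fk(q,PP,S); err=(np.abs(X-x).max(),(Rn.from_matrix(R).inv()*r).magnitude())
    return np.array(tr),err
def pts(q):
    R=Rn.from_euler('z',PP[6])*Rn.from_euler('z',-q[0])*Rn.from_euler('y',q[1]); el=np.array([0,0,PP[0]])+R.apply([0,0,PP[1]])
    x,r=fk(q,PP,S); return el.round(2),(x-r.apply([0,0,PP[3]])).round(2)
E
python3 - <<'E'
from k import *
qa=np.array([.14,.59,-.47,1.91,.39,.72,-.55]); qc=np.array([-.24,.57,-.19,2.27,1.69,.34,-2.03])
for nm,q0 in(("a",qa),("c",qc)):
  for d in(-90,-75,-60,-45,60,75,90,105):
    tr,e=path(q0,[tgt(np.radians(d))]); q=tr[-1]
    print(nm,d,"err",np.round(e,3),"q",q.round(2),"min6",tr[:,5].min().round(2),"7:",tr[:,6].min().round(2),tr[:,6].max().round(2),"3:",tr[:,2].min().round(2),tr[:,2].max().round(2),"maxstep",np.abs(np.diff(tr,axis=0)).max().round(2),*pts(q))
im=dict(np.load("/tmp/top.npz")); P=cloud(im)
w=(P[...,2]>.09)&(P[...,2]<.2)&(P[...,1]>.3)&(P[...,1]<.65)&(P[...,0]>.45)&(P[...,0]<.85); q=P[w]; print("carousel",q.min(0).round(3),q.max(0).round(3))
E
```

```text
a -90 err [0. 0.] q [-0.97  1.37  0.36  1.04  0.74  1.9  -1.67] min6 0.7 7: -1.68 -0.55 3: -0.47 0.36 maxstep 0.09 [0.35 0.43 0.46] [0.57 0.53 0.21]
a -75 err [0. 0.] q [-1.02  1.22  0.33  1.3   0.77  1.59 -1.76] min6 0.68 7: -1.76 -0.55 3: -0.47 0.33 maxstep 0.08 [0.31 0.43 0.54] [0.52 0.51 0.27]
a -60 err [0. 0.] q [-1.06  1.08  0.34  1.54  0.83  1.27 -1.85] min6 0.64 7: -1.85 -0.55 3: -0.47 0.34 maxstep 0.07 [0.27 0.42 0.61] [0.47 0.48 0.32]
a -45 err [0. 0.] q [-1.11  0.98  0.43  1.77  0.94  0.9  -1.94] min6 0.55 7: -1.94 -0.55 3: -0.47 0.43 maxstep 0.07 [0.24 0.4  0.66] [0.42 0.42 0.36]
a 60 err [0.036 0.138] q [ 0.67  1.4  -1.18  2.03  0.71  0.04  0.07] min6 0.04 7: -0.55 0.07 3: -1.18 -0.47 maxstep 0.05 [ 0.41 -0.38  0.44] [ 0.5  -0.07  0.29]
a 75 err [0.008 0.014] q [ 0.74  1.74 -1.47  1.83  0.59  0.37  0.36] min6 0.15 7: -0.55 0.36 3: -1.47 -0.47 maxstep 0.06 [ 0.39 -0.4   0.25] [ 0.55 -0.09  0.23]
a 90 err [0.025 0.045] q [ 0.69  1.85 -1.47  1.6   0.23  0.71  0.79] min6 0.32 7: -0.55 0.79 3: -1.47 -0.47 maxstep 0.09 [ 0.39 -0.37  0.19] [ 0.61 -0.1   0.16]
a 105 err [0.009 0
[... 734 characters left out ...]
0.42 0.36]
c 60 err [0. 0.] q [ 0.69  1.46 -1.23  2.1   3.09  0.15 -2.29] min6 0.15 7: -2.48 -2.03 3: -1.23 -0.19 maxstep 0.12 [ 0.41 -0.39  0.41] [ 0.5  -0.07  0.29]
c 75 err [0.078 0.295] q [ 0.74  1.61 -1.3   1.91  3.07  0.04 -2.15] min6 0.04 7: -2.44 -2.03 3: -1.3 -0.19 maxstep 0.14 [ 0.39 -0.41  0.32] [ 0.55 -0.11  0.23]
c 90 err [0.159 0.732] q [ 0.81  1.7  -1.31  1.75  3.03  0.04 -2.06] min6 0.04 7: -2.41 -2.03 3: -1.31 -0.19 maxstep 0.15 [ 0.36 -0.43  0.27] [ 0.58 -0.17  0.19]
c 105 err [0.292 1.173] q [ 0.92  1.74 -1.27  1.65  2.99  0.04 -2.  ] min6 0.04 7: -2.38 -2.0 3: -1.27 -0.19 maxstep 0.17 [ 0.3  -0.47  0.25] [ 0.57 -0.26  0.15]
carousel [0.554 0.357 0.09 ] [0.744 0.543 0.19 ]
```

φ=−45° is comfortable and can be reached directly from here.

```bash
python3 -c "
from k import *
x,R=tgt(np.radians(-45)); print(x); to(x,R)"
```

```text
[0.5793621  0.19854434 0.20626224]
t 8.78 q [-0.24  0.57 -0.2   2.27  1.7   0.34 -2.04] p [0.5193 0.0755 0.2017] F [-1.5  1.9 -1. ] w 0.06585833127417841 ff 29.999542930236203
turn [-19.85 -39.79   9.82] shift [0.1237 0.0581 0.0092]
```

Call:
carry_out([
  [[-1,-2,0.5],[0.006,0.003,0],0],
  [[-3,-6,1.5],[0.018,0.009,0.001],0],
  [[-5,-10,2.5],[0.031,0.015,0.002],0],
  [[-7,-14,3.5],[0.043,0.02,0.003],0],
  [[-9,-18,4.5],[0.056,0.026,0.004],0],
  [[-11,-22,5.5],[0.068,0.032,0.005],0],
  [[-13,-26,6.5],[0.081,0.038,0.006],0],
  [[-15,-30,7.5],[0.093,0.044,0.007],0],
  [[-16,-32,8],[0.099,0.047,0.007],0],
  [[-16,-32,8],[0.099,0.047,0.007],0],
])

```text
t: 9.62
tool_pos: [0.5684, 0.1751, 0.2045]
ee_rot: [0.713, 0.545, 0.021, 0.44]
contact_force: [-0.1, -0.3, -1.6]
grip_width: 0.065
finger_force: 30.0
```

```bash
python3 -c "
from k import *
x,R=tgt(np.radians(-45)); to(x,R)
im=cam('scene'); cv2.imwrite('pics/s5.png',cv2.resize(im['color'][60:260,260:500],(720,600),interpolation=cv2.INTER_CUBIC)[...,::-1])"
```

```text
t 9.62 q [-0.77  0.84 -0.09  1.93  1.23  1.06 -2.12] p [0.5684 0.1751 0.2045] F [-0.1 -0.3 -1.6] w 0.06519645607619615 ff 29.99926503347524
turn [-4.01 -7.75  2.11] shift [ 0.0223  0.009  -0.0097]
```

View pics/s5.png

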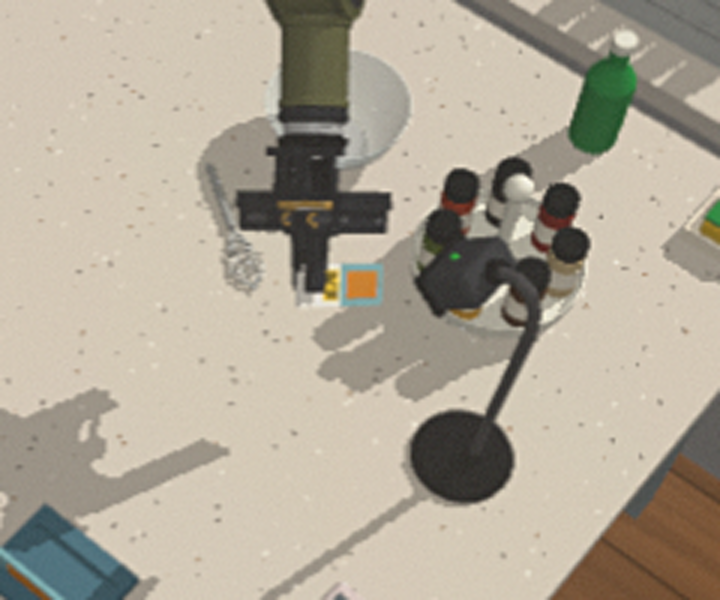

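The picture has the label face up, with the yellow label at crop (331,287) and the amber window at (362,285). The fingers are on the bare white end and everything is clear of the reader. Now the last small move, then settling.

Call:
carry_out([
  [[-0.6,-1.2,0.3],[0.003,0.001,-0.001],0],
  [[-1.2,-2.4,0.6],[0.007,0.003,-0.003],0],
  [[-2,-3.8,1],[0.011,0.004,-0.005],0],
  [[-2.8,-5.4,1.4],[0.016,0.006,-0.007],0],
  [[-3.5,-6.8,1.8],[0.02,0.008,-0.009],0],
  [[-4,-7.7,2.1],[0.022,0.009,-0.01],0],
  [[-4,-7.7,2.1],[0.022,0.009,-0.01],0],
  [[-4,-7.7,2.1],[0.022,0.009,-0.01],0],
  [[-4,-7.7,2.1],[0.022,0.009,-0.01],0],
  [[-4,-7.7,2.1],[0.022,0.009,-0.01],0],
])

```text
t: 10.5
tool_pos: [0.5798, 0.1938, 0.2102]
ee_rot: [0.708, 0.497, 0.001, 0.501]
contact_force: [-0.1, -0.2, 0.5]
grip_width: 0.067
finger_force: 30.0
```

```bash
python3 - <<'E'
from k import *
x,R=tgt(np.radians(-45)); to(x,R)
im=cam('scene'); P=cloud(im); hsv=cv2.cvtColor(im["color"],cv2.COLOR_RGB2HSV).astype(int)
near=(abs(P-[.6,.22,.2])<[.09,.09,.09]).all(2)
ye=near&(hsv[...,0]>20)&(hsv[...,0]<35)&(hsv[...,1]>120)&(hsv[...,2]>120)
L=np.median(P[ye],0); W=np.array([.702,.217,.3]); d=np.array([-a,0,-a])
print("label",ye.sum(),L.round(3),"along",(L-W)@d,"y",(L-W)[1],"z",(L-W)@[a,0,-a])
sl=near&(P[...,2]<.26)&((hsv[...,1]>90)&(hsv[...,0]<100)&(hsv[...,2]>100)); q=P[sl]; n=np.linalg.svd(q-q.mean(0))[2][2]; print("slide normal",len(q),n.round(2),"speed",np.abs(readout.get_obs()["qd"]).max())
E
```

```text
t 10.5 q [-0.84  0.93 -0.04  1.79  1.15  1.22 -2.1 ] p [0.5798 0.1938 0.2102] F [-0.1 -0.2  0.5] w 0.06746565878177913 ff 29.99914397718385
turn [ 0.07  0.16 -0.36] shift [ 0.0051 -0.0031 -0.0016]
label 44 [0.597 0.209 0.198] along 0.14612926675163251 y -0.007803249198800516 z -0.002161719226821079
slide normal 159 [-0.65 -0.11 -0.75] speed 0.004971560886789164
```

The label is measured at 146 mm from the window, within 8 mm of its line of sight and square to within about 8°. The arm is steady, so I'm handing in.

```bash
python3 -c "
from workcell import robot
print(robot.hand_in())"
```

```text
the job is handed in; nothing more can be done
None
```

I handed the job in after about 10.5 s with the slide held steady by its bare frosted end, label up, 146 mm from the reader's window by camera, within 8 mm of its line of sight and about 8° of square; the hand-in returned no verdict.

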